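# Nest the tall sample beaker in its tapered bench holder

## Robot

A 6-joint arm with a two-finger parallel gripper is mounted at the origin on the work surface. World frame = base frame: x ahead of the robot, y to its left, z up, the work surface at z = 0. Lengths are in m, angles in rad, forces in N, time in s.
With the tool pointing down it reaches from about 0.275 to 0.85 m from the base axis. Payload 5.2 kg.
Tool frame: the origin (TCP) lies at the very end of the fingers, on their centre line; the grasp point (between the pads) lies 19 mm behind it (ctrl.pinch_z is the distance from the TCP to the grasp point, in m); z points along the fingers, y is the line along which they close (so a half turn about z gives the same grasp; the last joint's range is limited). The gripper opens to 85 mm and grips with 20 to 120 N. Pads are 22 mm wide; open, the fingers measure 114 mm over their backs; the gripper's body (76 mm by 85 mm) begins 54 mm behind the grasp point. The pads swing forward as they close: fully open they stand 13 mm farther back than shut.
Start: joints at [-1.46, 0.259, 1.535, -0, 1.348, -0.203], TCP at [0.17, -0.523, 0.231] pointing down, gripper open.
Joint ranges: [-3.14, 3.14], [-0.91, 2.08], [0.19, 2.58], [-1.22, 4.36], [0.22, 2.71], [-3.12, 3.12]. Speed limits (rad/s): [2.57, 2.57, 3.14, 3.14, 3.14, 3.14].

## Interface

Orientations are given as a unit quaternion [x, y, z, w].
In Python, from plant import ctrl gives the robot as it stands. Calls block until the motion is done:
- ctrl.move_to(position, orientation): joint-space move of the TCP to a pose.
- ctrl.move_linear(position, velocity=0.15, rotation=None): straight line of the TCP; rotation=None keeps the orientation; velocity is the mean speed in m/s.
- ctrl.goto_joints(angles): joint-space move.
- ctrl.move_gripper(opening, force=None): finger opening in m; force is the grip in N (None keeps the last); returns when the fingers have stopped.
- ctrl.sleep(seconds).
- ctrl.solve_ik(position, orientation): joint angles nearest the present ones, or None.
- ctrl.read_camera(name): name is "scene" or "top"; returns the picture (400x640x3 uint8, red, green, blue); there is no depth.
- ctrl.camera_model(name): a dict with "fovy" (degrees; the focal length in pixels is half the picture's height over the tangent of half this angle, whatever the lens; pixels are square), "cx", "cy" (the principal point, pixels), "k1" (the pictures are not rectified: a ray, as slopes to the right and down, at radius r is drawn at 1 + k1 r^2 times it, then the intrinsics apply), "R" (3x3) and "t" (3): a world point X has camera coordinates R X + t. Camera axes: x right, y down, z forward; pixel columns grow to the right and rows downward; lengths in m; the calibration is good to about 2 mm. A picture is of the moment at which its call begins. camera_model takes no time and is no camera call.
A pose or a line that the arm cannot do raises ctrl.IKError and nothing moves.
- ctrl.job_done(): hands the job in, once; it reports no verdict.
Readings, each from a call of its own:
- ctrl.current_time(): time.
- ctrl.current_q(): joint angles.
- ctrl.current_qvel(): joint speeds.
- ctrl.current_effort(): joint torques, N m.
- ctrl.current_ee_pos(): TCP position.
- ctrl.current_tool_rot(): TCP orientation.
- ctrl.current_contact_force(): force on the tool from outside, world axes, zero at the start.
- ctrl.current_moment(): the same for the moment, N m.
- ctrl.current_opening(): finger opening in m.
Only numpy, scipy, OpenCV 4.12 (cv2) and the standard library are available. Lean on these libraries where they do the work, as an engineer would, in place of code of your own. Each camera call takes 0.05 s, during which the arm holds its last target. There are 200 camera calls.

## Task

Stand the tall tapered beaker in the round weighted metal holder, so that it cannot be knocked over. Lower it in slowly and upright until it just sits and let go there: do not drop it in or press it down, or it wedges tight. Leave the short beaker standing where it is.

Things in the scene. Friction and masses are not known exactly. Their poses are not given: they have to be found in the camera images.
- tall_beaker: tall white plastic beaker with fine graduation lines, open at the top, 95 mm high, about 50 g: round foot 36 mm across, walls that widen evenly to 56 mm over the lower 55 mm, then a straight collar 56 mm across for the upper 40 mm (grip it there, across the diameter). Origin: centre of its underside, z up along its axis. It starts standing on the bench.
- holder: plain metal tapered cup fixed on a thick round metal foot 80 mm across; 65 mm high, 0.8 kg, loose on the bench. Round mouth 52 mm across inside; the bore narrows downwards with the beaker's own taper. The beaker sits when its underside is about 25 mm above the holder's; 55 mm of it, with the whole collar, then stands above the mouth. Origin: centre of the foot's underside, z up.
- short_beaker: the short white plastic beaker of the same 56 mm width but only 55 mm high, open at the top, 40 g; a bystander. Origin at the centre of its underside, z up.
- table: the black bench top, 1.4 by 2.3 m, its surface at z = 0, origin at the centre of the surface; holder and beakers stand on it. It does not move.
There are look-alikes about, which are no part of the job. Leave any green, purple or turquoise look-alike of the tall_beaker alone.

How it is judged:
On the way:
1. the tall beaker, still held in the gripper, is lowered into the holder's mouth to within 15 mm of where it sits (horizontal distance between tall_beaker and holder below 0.015 m and z of tall_beaker in the frame of holder below 0.04 m and contact force between the fingers and tall_beaker above 0.5 N), for 0.1 s.
At the end, for the whole second after the job is handed in: the tall beaker rests released and still in the holder, its underside 15 to 35 mm above the holder's underside and within 12 mm of its axis, upright within 10 degrees; the holder stands flat on the bench (horizontal distance between tall_beaker and holder below 0.012 m and z of tall_beaker in the frame of holder between 0.015 and 0.035 m and angle between tall_beaker's own z axis and vertical below 0.175 rad and angle between holder's own z axis and vertical below 0.1 rad and height (world z) of holder below 0.01 m and linear speed of tall_beaker below 0.02 m/s); the robot touches nothing.
It fails at once if the tall beaker is dropped in so hard that it wedges: the walls bear on each other with more than 75 N (contact force between tall_beaker and holder above 75 N).
It fails at once if the tall beaker is pressed into the holder: the holder bears on the bench with more than 45 N (its own weight is 8 N) (contact force between holder and table above 45 N).
It fails at once if the short beaker is moved more than 30 mm or tipped (distance of short_beaker from where it was at the start of the episode above 0.03 m or angle between short_beaker's own z axis and vertical above 0.35 rad).
It also fails if it takes over 38 s, if anything falls off the work surface, if the arm or the gripper's body presses on something with over 40 N, if the wrist force passes 120 N, or if a joint passes its speed limit or range.

## Working session

There is one attempt and no reset: what is moved stays moved. The work goes in short steps, each a Python script; the robot and the scene stay as the last script left them, time stands still between calls to the robot, and variables do not carry over. Pictures are saved under pics/ and viewed, on a budget of 10 in all, crops included, one or two more only if the job needs it, and the job is handed in when it is done.

```bash
mkdir -p pics; ls
python3 - <<'E'
from plant import ctrl
import cv2
for n in("scene","top"):
    im=ctrl.read_camera(n); cv2.imwrite(f"pics/{n}0.png",im[:,:,::-1]); print(n,ctrl.camera_model(n))
print(ctrl.current_time(),ctrl.pinch_z,ctrl.current_tool_rot())
E
```

```text
pics
scene {'fovy': 49.19571680478396, 'cx': 319.68059627892455, 'cy': 211.14620071187966, 'k1': -0.02932226981702774, 'R': array([[-0.37644506,  0.92627164,  0.01760564],
       [ 0.48855011,  0.21462585, -0.84572722],
       [-0.78715177, -0.3097686 , -0.53332496]]), 't': array([ 0.21313182, -0.24795895,  1.24450992])}
top {'fovy': 54.73522162346694, 'cx': 322.97212367531864, 'cy': 196.9079207521899, 'k1': 0.0012411611918253759, 'R': array([[ 0.01010484, -0.99955833, -0.02794694],
       [-0.99528638, -0.00735799, -0.09669998],
       [ 0.09645164,  0.02879234, -0.99492114]]), 't': array([0.00954524, 0.54879443, 0.732016  ])}
0.1 0.0187 [ 9.87713125e-01  1.56275856e-01  3.35909623e-05 -7.98853705e-04]
```

View pics/scene0.png

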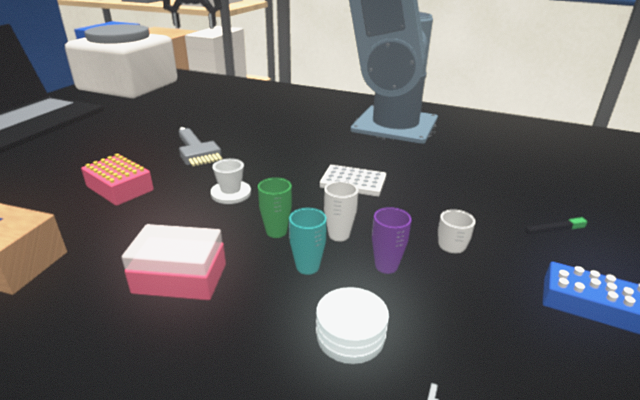

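View pics/top0.png

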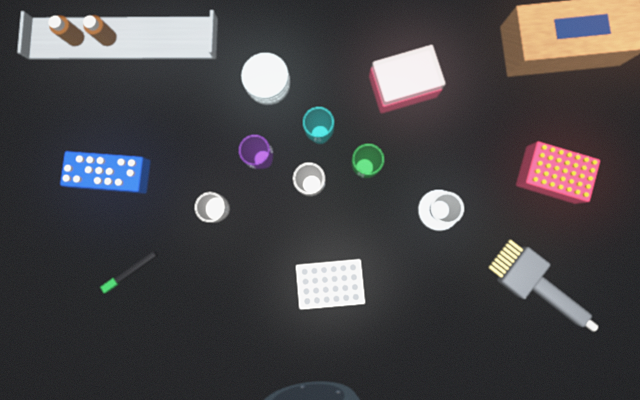

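Candidates for the tall beaker, scene/top pixels:
- white (341,211)/(309,179)
- green (275,207)/(368,160)
- turquoise (308,240)/(318,124)
- purple (391,240)/(256,151)
- short white beaker (456,231)/(212,207)
- holder cup (229,180)/(441,210)

By the description it is the white one with graduations at (341,211). I'll check it in a close crop.

```bash
cat > h.py <<'E'
import numpy as np, cv2
from plant import ctrl
def ray(n,uv):
    m=ctrl.camera_model(n); f=200/np.tan(np.radians(m['fovy']/2))
    K=np.array([[f,0,m['cx']],[0,f,m['cy']],[0,0,1]])
    s=cv2.undistortPoints(np.array([[uv]],float),K,np.array([m['k1'],0,0,0.]))[0,0]
    return -m['R'].T@m['t'], m['R'].T@np.array([s[0],s[1],1])
def onplane(n,uv,z):
    c,d=ray(n,uv); return c+d*(z-c[2])/d[2]
E
python3 - <<'E'
from h import *
s=cv2.imread("pics/scene0.png");t=cv2.imread("pics/top0.png")
def crop(im,u,v,w,h,k): return cv2.resize(im[v-h:v+h,u-w:u+w],None,fx=k,fy=k,interpolation=cv2.INTER_CUBIC)
a=[crop(t,u,v,26,26,5) for u,v in((309,179),(441,210),(212,207))]
b=[crop(s,u,v,26,33,5) for u,v in((341,211),(231,185),(456,231))]
cv2.imwrite("pics/crops.png",np.vstack([np.hstack(a),np.hstack(b)]))
g=cv2.cvtColor(t,cv2.COLOR_BGR2HSV); 
m=((g[...,2]>70)).astype(np.uint8)
cs,_=cv2.findContours(m,cv2.RETR_EXTERNAL,cv2.CHAIN_APPROX_NONE)
for c in cs:
    x,y,w,h=cv2.boundingRect(c)
    if 15<w<60 and 15<h<60 and 90<y<230:
        e=cv2.fitEllipse(c); print((x,y,w,h),np.round(e[0],1),np.round(e[1],1),onplane("top",e[0],.095).round(4),onplane("top",e[0],.065).round(4),onplane("top",e[0],.055).round(4))
print(-ctrl.camera_model("top")['R'].T@ctrl.camera_model("top")['t'])
E
```

```text
(194, 191, 36, 32) [211.2 207. ] [31.1 35.7] [0.5223 0.213  0.095 ] [0.5244 0.2227 0.065 ] [0.525  0.2259 0.055 ]
(417, 189, 48, 43) [440.2 209.4] [41.6 47. ] [ 0.5215 -0.1949  0.095 ] [ 0.5235 -0.2031  0.065 ] [ 0.5242 -0.2058  0.055 ]
(292, 162, 34, 35) [308.8 178.6] [32.9 34.6] [0.5749 0.0382 0.095 ] [0.5792 0.0402 0.065 ] [0.5807 0.0409 0.055 ]
(351, 143, 34, 35) [367.4 159.9] [32.4 34.7] [ 0.6095 -0.0668  0.095 ] [ 0.6153 -0.0694  0.065 ] [ 0.6173 -0.0703  0.055 ]
(238, 134, 36, 35) [255.4 151.3] [32.3 37.6] [0.6243 0.1359 0.095 ] [0.6308 0.1421 0.065 ] [0.633  0.1442 0.055 ]
(302, 106, 33, 38) [318.2 123.9] [32.  37.4] [0.6756 0.0224 0.095 ] [0.6843 0.0237 0.065 ] [0.6872 0.0241 0.055 ]
[ 0.47550702 -0.00749741  0.78163336]
```

View pics/crops.png

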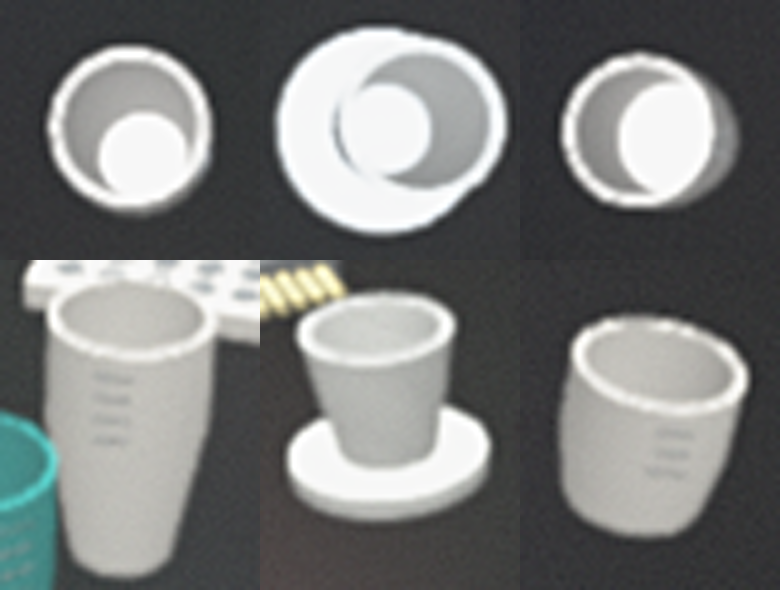

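The crop confirms it: the left beaker (top 309,178; scene 341,190 for the rim) is tall, white, tapered and graduated. The holder has its foot disc and mouth rim at about top (447,208) / scene (228,166). The short beaker is on the right. Next I cross-check the rim centres in both views.

Run:
```python
from h import *
from scipy.spatial.transform import Rotation as R
def tri(a,b):
    (c1,d1),(c2,d2)=ray("top",a),ray("scene",b)
    A=np.c_[d1,-d2]; k=np.linalg.lstsq(A,c2-c1,rcond=None)[0]
    p,q=c1+k[0]*d1,c2+k[1]*d2; return (p+q)/2,np.linalg.norm(p-q)
for n,a,b,z in(("tall",(309,178.5),(341.2,190.2),.095),("holder",(447,208),(228.4,166),.065)):
    print(n,onplane("top",a,z).round(4),onplane("scene",b,z).round(4),tri(a,b))
print("foot top",onplane("top",(438.4,210.2),.01).round(4), "foot scene",onplane("scene",(205+(389-260)/5,152+(460-260)/5),.01).round(4))
# closing axis options
for a in range(0,180,10):
    y=np.array([np.cos(np.radians(a)),np.sin(np.radians(a))]); p=np.array([.575,.038])
    nb=np.array([[.6095,-.0668],[.6243,.1359],[.6756,.0224]])
    mn=min(np.linalg.norm(p+s*.052*y-n) for n in nb for s in(1,-1))
    yy=np.r_[y,0];zz=np.array([0,0,-1.]);Q=R.from_matrix(np.c_[np.cross(yy,zz),yy,zz]).as_quat()
    q=ctrl.solve_ik([*p,.06],Q); print(a,round(mn,3),None if q is None else np.round(q,2))
```

```text
tall [0.5751 0.0378 0.095 ] [0.5822 0.0431 0.095 ] (array([0.57530191, 0.03939787, 0.09064343]), np.float64(0.0027304100492198825))
holder [ 0.5261 -0.2155  0.065 ] [ 0.5305 -0.2094  0.065 ] (array([ 0.52557529, -0.21476293,  0.06215008]), np.float64(0.0034138254408556832))
foot top [ 0.5255 -0.2145  0.01  ] foot scene [ 0.5363 -0.2061  0.01  ]
0 0.051 [-0.13  0.47  1.68 -0.    0.99 -0.13]
10 0.055 [-0.13  0.47  1.68 -0.    0.99 -0.3 ]
20 0.062 [-0.13  0.47  1.68 -0.    0.99 -0.48]
30 0.069 [-0.13  0.47  1.68 -0.    0.99 -0.65]
40 0.065 [-0.13  0.47  1.68 -0.    0.99 -0.83]
50 0.06 [-0.13  0.47  1.68 -0.    0.99 -1.  ]
60 0.058 [-0.13  0.47  1.68 -0.    0.99 -1.17]
70 0.058 [-0.13  0.47  1.68 -0.    0.99 -1.35]
80 0.062 [-0.13  0.47  1.68 -0.    0.99 -1.52]
90 0.063 [-0.13  0.47  1.68 -0.    0.99 -1.7 ]
100 0.059 [-0.13  0.47  1.68 -0.    0.99 -1.87]
110 0.058 [-0.13  0.47  1.68 -0.    0.99 -2.05]
120 0.06 [-0.13  0.47  1.68 -0.    0.99 -2.22]
130 0.065 [-0.13  0.47  1.68 -0.    0.99 -2.4 ]
140 0.063 [-0.13  0.47  1.68 -0.    0.99 -2.57]
150 0.057 [-0.13  0.47  1.68 -0.    0.99 -2.75]
160 0.052 [-0.13  0.47  1.68 -0.    0.99 -2.92]
170 0.05 [-0.13  0.47  1.68 -0.    0.99 -3.09]
```

```bash
cat >> h.py <<'E'
from scipy.spatial.transform import Rotation as R
a=np.radians(30); yy=np.array([np.cos(a),np.sin(a),0]); zz=np.array([0,0,-1.])
Q=R.from_matrix(np.c_[np.cross(yy,zz),yy,zz]).as_quat()
T=np.array([.5752,.0385]); H=np.array([.526,-.215])
E
python3 - <<'E'
from h import *
ctrl.move_to([*T,.22],Q)
ctrl.move_linear([*T,.058],velocity=.1)
f=ctrl.current_contact_force()
ctrl.move_gripper(0.03,force=25)
print(ctrl.current_opening(),f,ctrl.current_contact_force(),ctrl.current_time())
ctrl.move_linear([*T,.19],velocity=.08)
print(ctrl.current_opening(),ctrl.current_contact_force(),ctrl.current_time())
s,t=[ctrl.read_camera(n)[:,:,::-1] for n in("scene","top")]
cv2.imwrite("pics/lift.png",np.hstack([cv2.resize(s[60:300,200:500],(400,320)),cv2.resize(t[60:300,180:480],(400,320))]))
E
```

```text
0.056003536085569794 [ 1.25131637  1.49876732 -0.00681665] [0.21872656 0.90102854 4.36159125] 4.7083
0.05612505289166217 [ 0.82603849 -0.37478662 -0.36701967] 6.5083
```

View pics/lift.png

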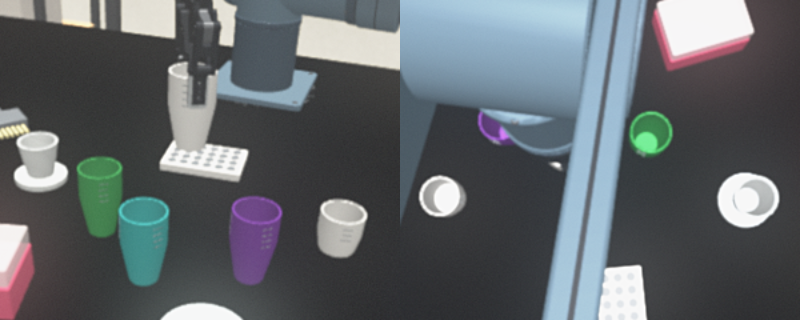

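The beaker is held upright at scene (341→ crop 190,110), and the neighbours are undisturbed. I'll carry it over the holder and look before lowering.

Run:
```python
from h import *
ctrl.move_linear([*H,.19],velocity=.12)
ctrl.move_linear([*H,.135],velocity=.06)
ctrl.sleep(.3)
print(ctrl.current_ee_pos(),ctrl.current_opening(),ctrl.current_contact_force(),ctrl.current_time())
s,t=[ctrl.read_camera(n)[:,:,::-1] for n in("scene","top")]
cv2.imwrite("pics/over_s.png",s)
cv2.imwrite("pics/over.png",np.hstack([cv2.resize(s[90:220,180:280],(400,520),interpolation=2),cv2.resize(t[140:270,390:490],(400,520),interpolation=2)]))
```

```text
[ 0.52611015 -0.21510589  0.13529301] 0.05595414225479383 [ 0.45586426 -0.05573255 -1.69764638] 10.275
```

View pics/over.png

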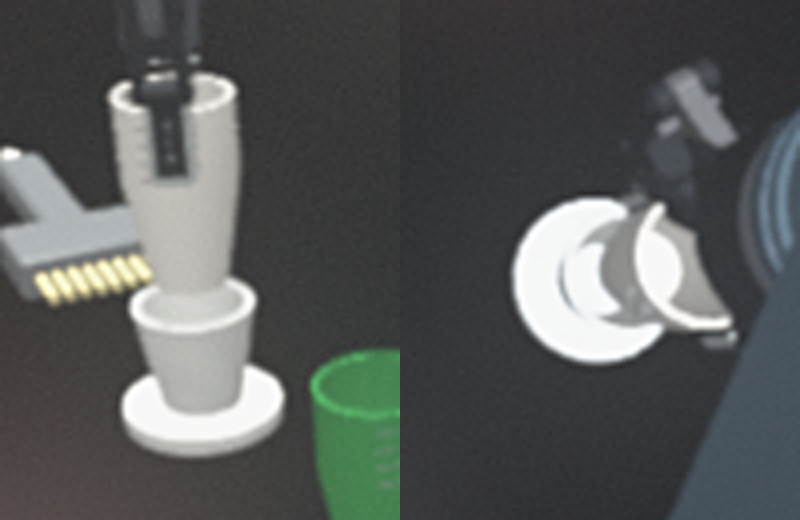

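Both views show the beaker hanging over the mouth (crop foot about 193,285; mouth centre 193,304). I'll check the alignment numerically using the rim, then view an enhanced crop of the foot.

Run:
```python
from h import *
print(onplane("scene",(223.2,113.2),.172), onplane("scene",(180+193/4,90+304/4),.065))
s=cv2.imread("pics/over_s.png")[100:215,200:262]
g=cv2.createCLAHE(6,(2,2)).apply(cv2.cvtColor(s,cv2.COLOR_BGR2GRAY))
cv2.imwrite("pics/enh.png",cv2.resize(g,None,fx=5,fy=5,interpolation=2))
```

```text
[ 0.52863533 -0.21024415  0.172     ] [ 0.53057977 -0.20967281  0.065     ]
```

View pics/enh.png

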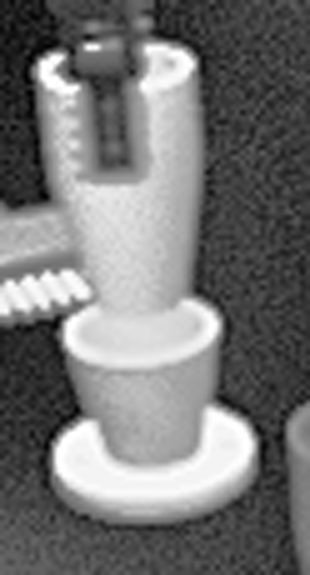

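Relative offset between beaker and mouth is about 2 mm, well within the 8 mm of clearance. The enhanced crop shows the foot just above the mouth (about 140,305). I'll lower it slowly, stopping on contact force.

Run:
```python
from h import *
ctrl.move_linear([*H,.1],velocity=.03); ctrl.sleep(.2)
f0=ctrl.current_contact_force(); print(f0,ctrl.current_time())
z=.1
while z>.078:
    z-=.0015 if z>.09 else .001
    ctrl.move_linear([*H,z],velocity=.015); ctrl.sleep(.05)
    f=ctrl.current_contact_force()-f0
    print(round(z,4),f.round(2),round(ctrl.current_ee_pos()[2],4))
    if f[2]>2.5 or np.linalg.norm(f[:2])>6: break
print(ctrl.current_time(),ctrl.current_opening())
s=ctrl.read_camera("scene")[:,:,::-1]
cv2.imwrite("pics/low.png",cv2.resize(s[100:215,190:272],None,fx=5,fy=5,interpolation=2))
```

```text
[ 0.48958316 -0.04517177  0.71568927] 11.8917
0.0985 [-1.53 -0.6  -1.24] 0.0984
0.097 [-1.12  0.21 -1.66] 0.0969
0.0955 [-0.65  0.62 -0.97] 0.0954
0.094 [-0.16 -0.35 -1.38] 0.0939
0.0925 [-0.73  0.56 -1.45] 0.0924
0.091 [-0.79 -0.39 -1.83] 0.0909
0.0895 [-0.1   0.12 -1.35] 0.0894
0.0885 [-0.28 -0.14 -2.29] 0.0885
0.0875 [-1.42 -1.39 -0.99] 0.0875
0.0865 [ 0.37 -0.46 -0.99] 0.0865
0.0855 [-0.12 -0.82 -0.89] 0.0855
0.0845 [ 1.2   0.22 -0.21] 0.0846
0.0835 [ 1.89 -0.6   1.72] 0.0838
0.0825 [ 1.44 -0.51  5.56] 0.0834
16.0917 0.05593974157000387
```

View pics/low.png

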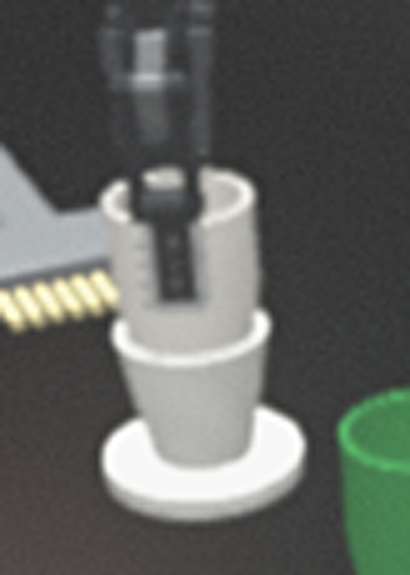

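It made contact at TCP z ≈ 0.0835, where seating was expected, with about 6 N; the picture shows the collar bottom just above the mouth (185,345). I'll relax the load slightly, release and retreat.

Run:
```python
from h import *
ctrl.move_linear([*H,.0835],velocity=.015); ctrl.sleep(.1)
print(ctrl.current_contact_force())
ctrl.move_gripper(.060); ctrl.sleep(.2)
ctrl.move_gripper(.085); ctrl.sleep(.2)
print(ctrl.current_opening(),ctrl.current_contact_force())
ctrl.move_linear([*H,.22],velocity=.08)
ctrl.move_linear([H[0]-.15,H[1]-.12,.26],velocity=.2)
ctrl.sleep(.5); print(ctrl.current_time())
s,t=[ctrl.read_camera(n)[:,:,::-1] for n in("scene","top")]
cv2.imwrite("pics/end.png",np.hstack([cv2.resize(s[90:290,180:490],(400,258),interpolation=2),cv2.resize(t[90:290,180:490],(400,258),interpolation=2)]))
for (u0,v0,u1,v1) in((180,180,245,235),(410,180,475,245)):
    c=cv2.findContours((t[v0:v1,u0:u1].max(2)>70).astype(np.uint8),0,1)[0]; c=max(c,key=cv2.contourArea); e=cv2.fitEllipse(c)
    print(np.array(e[0])+[u0,v0],e[1], onplane("top",np.array(e[0])+[u0,v0],.055).round(4))
```

```text
[ 3.53784919 -1.71999976  1.31916899]
0.08496503225934553 [0.13476201 0.07383709 0.98054841]
20.975
[211.14427948 207.00778961] (31.18824577331543, 35.640438079833984) [0.5251 0.226  0.055 ]
[444.62306595 208.44910431] (41.26030349731445, 58.5165901184082) [ 0.526 -0.214  0.055]
```

View pics/end.png

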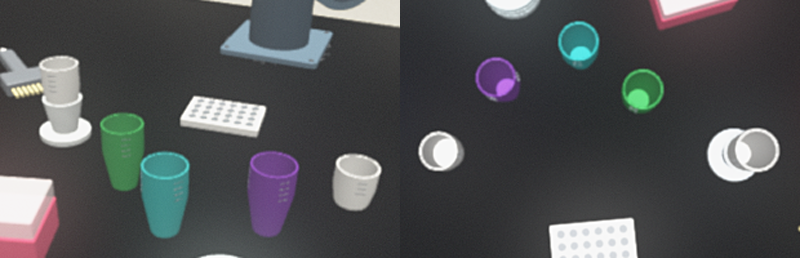

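The beaker stands upright in the holder (crop left 60,80; right 757,149), the look-alikes have not moved, and the gripper is clear. I'll do a quick numeric check of the rim position and hand in.

Run:
```python
from h import *
print(onplane("top",(456.7,205.5),.12))
ctrl.job_done(); print(ctrl.current_time())
```

```text
[ 0.52664976 -0.21601261  0.12      ]
the job is handed in; nothing more can be done
the job is handed in; nothing more can be done
```

The tall white beaker is standing upright and released in the holder, and the job is handed in at about 21 s of the 38 s allowed. I gripped it by the collar at 25 N. I lowered it in 1–1.5 mm steps until contact, about 6 N at the expected seating height, then eased off the load and let go.

**Last checks:**
- **Fit:** the beaker's rim came out about 1 mm from where I had measured the holder's axis at the start. The underside is about 25 mm above the holder's, judged from the gripper height at contact.
- **Bystanders:** the short beaker's centre has shifted less than 0.2 mm. The coloured look-alikes look undisturbed, and the arm is clear of everything.

**Disagreement:** the scene camera's positions differed from the top camera's by 7–9 mm. The shift was nearly the same for the beaker and the holder, so I used the top view for positions. With that shift allowed for, the scene view put the beaker within about 2 mm of the mouth's centre before lowering.

No check failed. I viewed 8 pictures in all.

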